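# Load the stone tray into the feed slide and lock it with the pin

### The job

Turn the tray of rough stones end for end and slide it, eye first, all the way into the feed slide's rails until its wide flange meets them. Then lock it: put the longer of the two rack pins down through the bridge window and the tray's eye, and feel about under there for the hidden hole until the pin drops fully in, then let go. Keep the stones in the tray, and leave the short pin and the other things on the table alone.

Things in the scene. Friction and masses are not known exactly. Their poses are not given: they have to be found in the camera images.
- feed_slide: metal feed slide fixed to the table, about 290 x 92 mm. Origin on the table under the centre of its bridge window; x: direction in which the tray slides in, y across, z up. Aluminium bed, top 27 mm above the table, from x = -245 to -38 mm. With the tray home its handle's centre is at x = -92, y = 0, z = 80 mm and its eye at x = 0, y = 0
- rail_mouth (a point): mid-point, at bed height, between the front ends of the two guide rails (150 mm before the window); axes as feed_slide. The rails run from here to 105 mm farther in, 16 mm high (tops 43 mm above the table) and 61 mm apart; over the first 20 mm they flare out to about 68 mm. Their front ends stop the tray's wide flange
- window (a point): centre of the 32 mm round window through the dark steel bridge, at the bridge's top face, 50 mm above the table; axes as feed_slide. The bridge covers x = -24 to 24 mm round it, underside 36 mm above the table
- window_floor (a point): point straight below the window's centre, at the flat top of the rigid index plate (26 mm above the table); axes as feed_slide. The plate has one blind hole, 14 mm wide, 22 mm deep (floor 4 mm above the table), mouth chamfered 1 mm. The plate's setting is not known: the hole's centre may be up to 4.5 mm from this point in slide x, and up to 4.5 mm in y
- tray_handle (a point): centre of the loose tray's wooden handle bar, 53 mm above the tray's underside, over its middle; x points to the tray's tongue, z up. Bar 104 mm long (x), 14 wide (y), 18 high, open below, on posts at x = +-45 mm. Tray 0.28 to 0.46 kg, balanced within 5 mm of here. Body x = -60 to 60 mm, 58 wide, walls 16 high. Starts flat on the table, within 0.75 rad of exactly the wrong way round
- tray_eye (a point): centre of the 36 mm round eye in the tray's flat tongue (52 mm wide, 6 mm thick, reaching to 118 mm ahead of the handle's middle), 92 mm ahead of the handle's middle, 3 mm above the tray's underside; axes as tray_handle
- tray_flange (a point): front face of the flange at the tray's other end, 58 mm behind the handle's middle, 11 mm above the tray's underside; axes as tray_handle. The flange is 84 mm wide, 8 mm thick, 22 mm high and cannot pass between the rails
- rough_a_center (a point): centre of a rough dark stone, about 30 mm, 46 g, lying loose in the front half of the tray
- rough_b_center (a point): centre of a second such stone, lying loose in the rear half of the tray
- long_pin_head (a point): centre of the square head (20 x 20 mm, 24 mm high, x and y square to its faces) of the longer steel pin, 96 mm long over all, 70 to 140 g: below the head a round shaft 12 mm thick and 72 mm long with a foot tapered over 2 mm. The head's centre is 84 mm above the foot. It starts upright in the rack, head square to the rack, foot 8 mm above the table
- long_pin_tip (a point): centre of the longer pin's foot; axes as its head, z towards the head
- short_pin_head (a point): centre of the square head (20 x 20 mm, 14 mm high) of the shorter pin, 54 mm long over all, in the other hole of the rack; not used
- pin_rack: dark wooden block fixed to the table, 48 x 124 x 34 mm, origin at the centre of its underside, y along its length. Two upright holes at y = +38 and -38 mm, 13.5 mm wide, 26 mm deep, hold the two pins; which is in which varies
- mug_center (a point): white spotted mug, 78 x 114 x 93 mm, loose bystander; point at its middle, 46 mm up
- glue_bottle_center (a point): slim bottle with a long nozzle, 46 mm across, 144 mm tall, loose bystander; point 40 mm up
- tape_roll_center (a point): roll of paper tape, 90 mm across, 38 mm tall, loose bystander; point at its middle
- sanding_block_center (a point): dark rubber sanding block, 36 x 60 x 24 mm, loose bystander; point at its middle
- loupe_center (a point): small folding loupe, 30 x 58 x 14 mm, loose bystander; point at its middle
There are look-alikes about, which are no part of the job. What is shaped like the part that bears long_pin_head but blue or green is not meant.

How it is judged (in metres and radians):
On the way, in this order (a step that is already met when the one before it is completed fails the run):
1. the tray is home in the feed slide, flange against the rails (x of tray_eye in the frame of feed_slide between -0.004 and 0.004 m and y of tray_eye in the frame of feed_slide between -0.004 and 0.004 m and z of tray_eye in the frame of feed_slide below 0.034 m and angle between the x axis of tray_handle and the x axis of feed_slide, either way round below 0.06 rad), for 0.2 s.
2. the longer pin is down in the hidden hole (z of long_pin_tip in the frame of feed_slide below 0.009 m and horizontal distance between long_pin_tip and window below 0.012 m and angle between long_pin_tip's own z axis and vertical below 0.2 rad), for 0.2 s.
At the end, for the whole second after the job is handed in: Tray flat on the bed, eye within 4 mm of the window centre along and across the slide, straight to 0.06 rad, both stones in it; longer pin down through window and eye, foot within 5 mm of the hidden hole's floor, upright to 0.2 rad, let go (all of step 1 and all of step 2 and horizontal distance between each of rough_a_center, rough_b_center and tray_handle below 0.065 m and z of each of rough_a_center, rough_b_center in the frame of feed_slide below 0.055 m); the robot touches nothing.
It fails at once if the tray is tipped by more than 0.35 rad (angle between tray_handle's own z axis and vertical above 0.35 rad).
It fails at once if a stone falls out of the tray (distance between any of rough_a_center, rough_b_center and tray_handle above 0.09 m).
It fails at once if the short pin is moved by more than 20 mm (distance of short_pin_head from where it was at the start of the episode above 0.02 m).
It fails at once if a bystander is moved by more than 25 mm (distance of any of mug_center, glue_bottle_center, tape_roll_center, sanding_block_center, loupe_center from where it was at the start of the episode above 0.025 m).
It also fails if it takes over 64 s, if anything falls off the work surface, if the arm or the gripper's body presses on something with over 40 N, if the wrist force passes 120 N, or if a joint passes its speed limit or range.

### The arm

A 7-joint arm with a two-finger parallel gripper is mounted at the origin on a cart in front of the work surface, level with it; the furniture and walls round the work are solid. World frame = base frame: x ahead of the robot, y to its left, z up, the work surface at z = 0. Lengths are in m, angles in degrees, forces in N, time in s.
With the tool pointing down it reaches from about 0.425 to 0.875 m from the base axis. Payload 4.7 kg.
Tool frame: the origin (TCP) lies at the very end of the fingers, on their centre line; the grasp point (between the pads) lies 19 mm behind it; z points along the fingers, y is the line along which they close (so a half turn about z gives the same grasp; the last joint's range is limited). The gripper opens to 87 mm and grips with 3 to 60 N. Pads are 19 mm wide; open, the fingers measure 117 mm over their backs; the gripper's body (75 mm by 190 mm) begins 51 mm behind the grasp point.
Start: joints at [66.412, 18.392, -4.016, 83.108, 1.295, 78.541, -3.26], TCP at [0.268, -0.592, 0.223] pointing down, gripper open.
Joint ranges: [-163.93, 163.93], [-17.29, 119.83], [-79.2, 71.16], [3.27, 140.29], [-89.18, 269.18], [5.43, 117.66], [-154.24, 154.24]. Speed limits (degrees/s): [147.25, 147.25, 180, 180, 180, 180, 180].

### API

Orientations are given as [roll, pitch, yaw] about the fixed x, y, z axes, in that order (R = Rz(yaw) Ry(pitch) Rx(roll)).
In Python, from cell import telemetry, cams, env gives the robot as it stands.
- The arm moves only by the tool arm_command, never from a script. Its argument "series" is text: rows parted by semicolons, each of 5 numbers parted by spaces: the shift along the tool's x, y, z in mm, then the turn about the tool's z in rad, then the closure in counts, from 0 (fully open) to 255 (shut). A call has 1 to 20 rows; each row shifts and turns the commanded pose from where the row before left it, along the tool's axes as they then stand; what a row does not reach is not made up. A row lasts 1/12 s, in which the tool goes at most 41.7 mm and 7.16 degrees, less where a joint would pass 70% of its speed; a pose out of reach is approached as far as the arm can. A call is refused whole if a number of a shift passes 41.7 or a number of a turn 0.125, either way. A call with a gripper value outside its range is refused whole. The fingers move at their own pace and stop on an object; "squeeze" is the grip in N (left out, the last holds). Time passes only in rows, so rows that do not move let the fingers close. It gives the time, the measured TCP pose, the force, the opening and the grip force at its end, in the units of the state.
- telemetry.get_obs(): the state, without advancing time (a new reading comes with each control period).
- cams.read_camera(name): name is "scene" or "top"; returns the picture (420x560x3 uint8, blue, green, red); there is no depth.
- cams.calibration(name): a dict with "K" (3x3 intrinsics, pixels), "origin" and "rotation" of the camera in the world. Camera axes: x right, y down, z forward; pixel columns grow to the right and rows downward; lengths in m; the calibration is good to about 2 mm. A picture is of the moment at which its call begins. calibration takes no time and is no camera call.
- env.sign_off(): hands the job in; it is judged then, once.
The state is a dict: "time_s": time; "qpos": joint angles; "joint_velocities": joint speeds; "effort": joint torques, N m; "tool_pos": TCP position; "tool_rot": TCP orientation; "force": force on the tool from outside, world axes, zero at the start; "wrist_torque": the same for the moment, N m; "grip_width": finger opening in m; "grasp_force": force on a finger pad.
Only numpy, scipy, OpenCV 4.12 (cv2) and the standard library are available. Lean on these libraries where they do the work, as an engineer would, in place of code of your own. Each camera call takes 0.05 s, during which the arm holds its last target. There are 200 camera calls.

## Working session

There is one attempt and no reset: what is moved stays moved. The work goes in short steps, Python scripts to look and compute and a tool call to move; the robot and the scene stay as the last step left them, time stands still between calls to the robot, and variables do not carry over. Pictures are saved under pics/ and viewed, at most 10 in all, crops included, and the job is handed in when it is done.

Besides the shell and the picture viewer there is one more tool, called after "Request:" as a command line: name --argument value ..., lists and objects as JSON in quotes. arm_command: Moves the arm, as the interface text tells. Its arguments: {"type":"object","properties":{"series":{"type":"string"},"squeeze":{"type":"number"}},"required":["series"]}

```bash
mkdir -p pics; ls; cat > h.py <<'E'
import numpy as np, cv2
from cell import telemetry, cams, env
def ray(name,u,v):
    c=cams.calibration(name);K=np.array(c["K"]);R=np.array(c["rotation"]);o=np.array(c["origin"])
    d=R@np.linalg.inv(K)@np.array([u,v,1.]);return o,d
def on(name,u,v,z):
    o,d=ray(name,u,v);return o+d*(z-o[2])/d[2]
def px(name,p):
    c=cams.calibration(name);K=np.array(c["K"]);R=np.array(c["rotation"]);o=np.array(c["origin"])
    q=K@(R.T@(np.array(p)-o));return q[:2]/q[2]
E
python3 - <<'E'
from h import *
for n in("scene","top"):
    im=cams.read_camera(n);cv2.imwrite(f"pics/{n}0.png",im)
    c=cams.calibration(n);print(n,np.round(c["K"],1).tolist(),np.round(c["origin"],3),np.round(c["rotation"],3).tolist())
o=telemetry.get_obs();print(o)
E
```

```text
pics
scene [[461.2, 0.0, 280.8], [0.0, 461.2, 211.6], [0.0, 0.0, 1.0]] [-0.127  0.637  0.773] [-124.212, -0.406, -133.459]
top [[453.2, 0.0, 278.3], [0.0, 453.2, 213.6], [0.0, 0.0, 1.0]] [ 0.338 -0.015  1.38 ] [-169.437, -1.331, -91.178]
{'time_s': 0.1, 'qpos': array([66.41372013, 18.43450001, -4.01619526, 83.16491894,  1.29484356,
       78.53860157, -3.25855843]), 'joint_velocities': array([ 0.07777676, -0.1230598 ,  0.07285223, -0.3057475 ,  0.10234797,
        0.00470193,  0.05339306]), 'effort': array([-5.33420334e-04, -4.92572558e+01, -4.06021597e-01, -3.13397849e+01,
       -6.41748821e-02,  3.95259995e-02,  6.71270527e-05]), 'tool_pos': array([ 0.26823269, -0.59157254,  0.22160071]), 'tool_rot': array([-1.79907197e+02,  4.81578607e-03,  2.43978523e+01]), 'force': array([-0.04409291, -0.98389204, -0.70676686]), 'wrist_torque': array([-0.00096601, -0.06908923, -0.0306341 ]), 'grasp_force': 0.0, 'grip_width': 0.08693669944153931}
```

```bash
cat > h.py <<'E'
import numpy as np, cv2
from scipy.spatial.transform import Rotation as Ro
from cell import telemetry, cams, env
def cal(n):
    c=cams.calibration(n);return np.array(c["K"]),Ro.from_euler('xyz',c["rotation"],degrees=True).as_matrix(),np.array(c["origin"])
def on(n,u,v,z):
    K,R,o=cal(n);d=R@np.linalg.inv(K)@np.array([u,v,1.]);return o+d*(z-o[2])/d[2]
def px(n,p):
    K,R,o=cal(n);q=K@(R.T@(np.array(p)-o));return q[:2]/q[2]
E
python3 -c "
from h import *
for p in([.5,0,0],[.5,.3,0],[.268,-.592,.2216]): print(px('top',p),px('scene',p))"
```

```text
[261.78245123 244.19148325] [290.82142203 265.52386605]
[163.07515357 245.9420894 ] [192.28896235 327.58445454]
[497.08865497 321.39785367] [508.46421005 146.26517842]
```

View pics/top0.png

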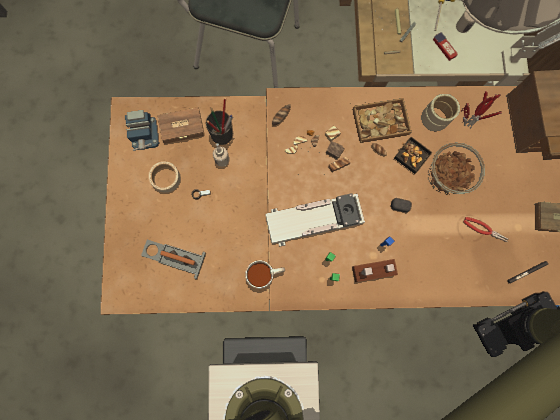

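View pics/scene0.png

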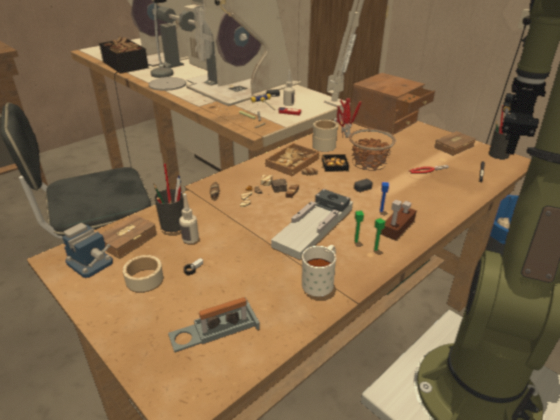

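The top view shows the tray (eye near 151,249, flange near 203,264), the slide (bed from about 268,225, window near 348,210), the rack (375,271) with two grey pins, and blue and green decoys nearby. The scene view confirms the layout, with the mug standing between the tray and the slide.

```bash
python3 - <<'E'
import cv2,numpy as np
t=cv2.imread('pics/top0.png');s=cv2.imread('pics/scene0.png')
a=cv2.resize(t[225:295,130:220],None,fx=4.4,fy=4.4,interpolation=2)
b=cv2.resize(t[190:290,260:410],None,fx=5.2,fy=5.2,interpolation=2)[:, :]
c=cv2.resize(s[185:255,270:430],None,fx=4.8,fy=4.8,interpolation=2)
d=cv2.resize(s[285:355,160:280],None,fx=5,fy=5,interpolation=2)
cv2.imwrite('pics/a.png',b)
w=np.zeros((600,800,3),np.uint8)
w[:308,:396]=a; d=cv2.resize(s[290:352,162:266],None,fx=3.85,fy=3.85,interpolation=2); w[:d.shape[0],400:400+d.shape[1]]=d[:,:400]
c=cv2.resize(s[180:255,265:425],None,fx=3.8,fy=3.8,interpolation=2);w[312:312+c.shape[0],:c.shape[1]]=c
cv2.imwrite('pics/b.png',w)
E
```

```text
(no output)
```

View pics/a.png

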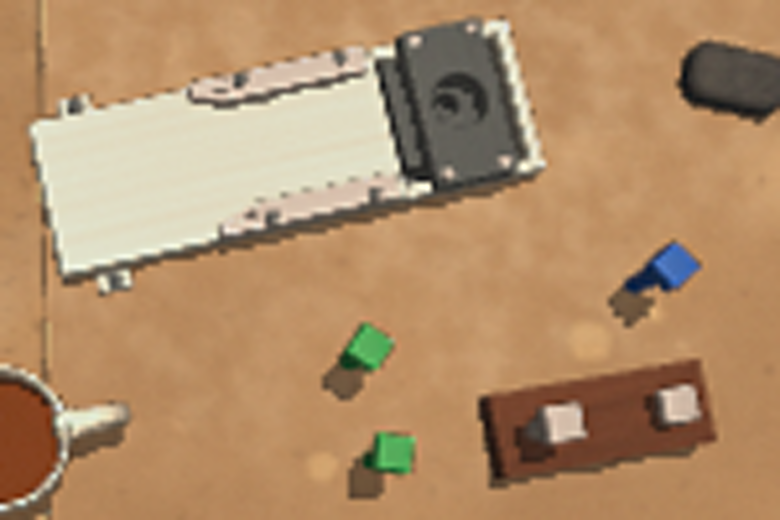

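View pics/b.png

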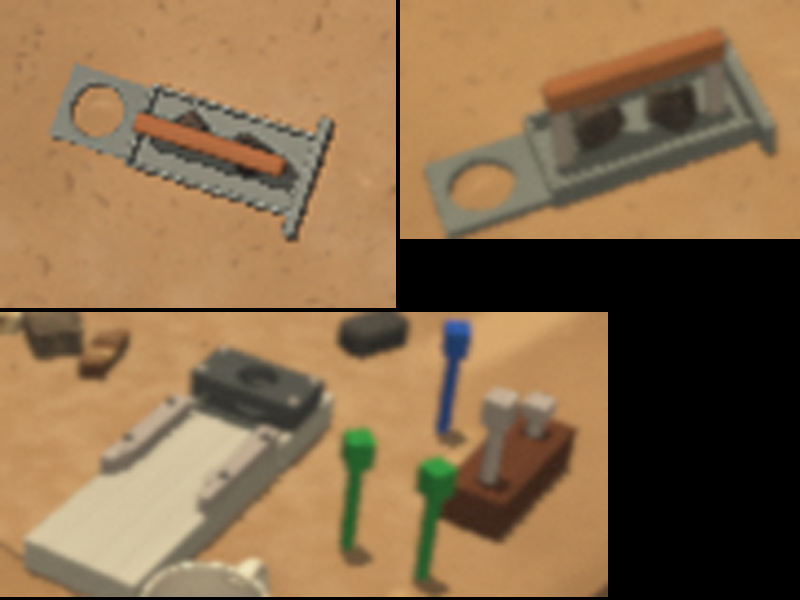

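Top-view crop: the slide's bed front corners are at crop (35,125) and (65,278), and the bridge screws centre on (460,100). The long pin's head is the left one at crop (560,422), confirmed in the scene view, where it is taller. The handle is the orange bar and the tongue points left. Next I turn these into positions.

```bash
python3 - <<'E'
from h import *
t=cv2.imread('pics/top0.png');s=cv2.imread('pics/scene0.png')
f=lambda x,y:((x+.5)/5.2-.5+260,(y+.5)/5.2-.5+190)
T=lambda x,y,z:on('top',*f(x,y),z)
np.set_printoptions(precision=4,suppress=True)
hd=lambda d:np.degrees(np.arctan2(d[1],d[0]))
sc=np.array([T(x,y,.05) for x,y in((415,42),(472,27),(448,173),(505,160))]);W=sc.mean(0)
A,B=T(35,125,.027),T(65,278,.027)
print('win',W,'scr yaw',hd(sc[1]+sc[3]-sc[0]-sc[2]),hd(sc[0]+sc[1]-sc[2]-sc[3])-90)
print('front',(A+B)/2,np.linalg.norm(A-B),'axis',hd(W-(A+B)/2),np.linalg.norm((W-(A+B)/2)[:2]),hd(A-B)-90)
print('scene px win',px('scene',W))
# orange handle
for n,im,(r0,r1,c0,c1) in(('top',t,(225,295,130,220)),('scene',s,(285,355,160,280))):
    hsv=cv2.cvtColor(im,cv2.COLOR_BGR2HSV)[r0:r1,c0:c1]
    m=((hsv[...,0]<13)&(hsv[...,1]>165)&(hsv[...,2]>90)).astype(np.uint8)
    k,l,st,ce=cv2.connectedComponentsWithStats(m);i=1+np.argmax(st[1:,4])
    (cx,cy),(w,h),a=cv2.minAreaRect(np.argwhere(l==i)[:,::-1].astype(np.float32))
    bp=cv2.boxPoints(((cx,cy),(w,h),a))+[c0,r0];print(n,st[i],ce[i]+[c0,r0],w,h)
    if n=='top':
        bp=np.array([on(n,*p,.062) for p in bp]);c=bp.mean(0);e=bp-c
        e1=bp[1]-bp[0];e2=bp[2]-bp[1];L=e1 if np.linalg.norm(e1)>np.linalg.norm(e2) else e2
        print('handle',c,hd(L),np.linalg.norm(L),px('scene',c))
    else: print('scene c at z62',on(n,cx+c0,cy+r0,.053))
g=lambda x,y:((x+.5)/4.4-.5+130,(y+.5)/4.4-.5+225)
eye=on('top',*g(99,110),.003);fl=on('top',*g(311,178),.022)
print('eye',eye,'flange',fl,hd(eye-fl),np.linalg.norm((eye-fl)[:2]))
P=T(562,420,.104);S=T(679,402,.062);print('pin',P,'short',S,hd(S-P),np.linalg.norm((S-P)[:2]),'scene px head top',px('scene',P))
R=[T(*q,.034) for q in((484,400),(698,362),(714,438),(495,482))]
print('rack',np.mean(R[:],0),hd(R[1]-R[0]))
E
```

```text
win [ 0.5961 -0.261   0.05  ] scr yaw -77.0126669800601 -78.87353259600191
front [ 0.5447 -0.0233  0.027 ] 0.09149648661900943 axis -77.8003129927262 0.24313796894767065 -79.99487607439325
scene px win [331.6899 196.7249]
top [31 27  1  3  3] [161. 253.] 2.0 0.0
handle [0.4723 0.2913 0.062 ] 1.523449414215008 0.005802991821372458 [200.4518 312.3813]
scene [ 41  14  44  17 142] [221.9718 306.4366] 4.231413841247559 45.52257537841797
scene c at z62 [0.4617 0.2436 0.053 ]
eye [0.4891 0.332  0.003 ] flange [0.4383 0.1834 0.022 ] 71.13153538155068 0.15705074394539967
pin [ 0.4085 -0.2978  0.104 ] short [ 0.4196 -0.3735  0.062 ] -81.66987828331523 0.07653728649000432 scene px head top [395.2491 202.2287]
rack [ 0.4118 -0.334   0.034 ] -81.15608108336339
```

Request:
arm_command --series "10 -7 0 0 0;20 -14 -2 0 0;27 -19 -3 0 0;27 -19 -3 0 0;27 -19 -3 0 0;27 -19 -3 0 0;27 -19 -3 0 0;27 -19 -3 0 0;27 -19 -3 0 0;27 -19 -3 0 0;27 -19 -2 0 0;27 -19 0 0 0;27 -19 0 0 0;27 -19 0 0 0;19 -13 0 0 0;10 -30 0 0 0;10 -30 0 0 0;10 -30 0 0 0;10 -30 0 0 0;10 -30 0 0 0"

```text
time_s: 1.77
tool_pos: [0.4825, -0.0396, 0.2502]
tool_rot: [180.0, 0.0, 24.4]
force: [0.4, 0.6, 0.0]
grip_width: 0.0872
grasp_force: 0.0
```

Request:
arm_command --series "11 -30 0 0 0;11 -30 0 0 0;11 -30 0 0 0;11 -30 0 0 0;11 -30 0 0 0;11 -30 0 0 0;11 -30 0 0 0;10 -28 0 0 0;8 -25 0 0 0;3 -10 0 0 0;0 0 0 -0.125 0;0 0 0 -0.125 0;0 0 0 -0.125 0;0 0 0 -0.125 0;0 0 0 -0.125 0;0 0 0 -0.125 0;0 0 0 -0.125 0;0 0 0 -0.125 0;0 0 0 -0.125 0;0 0 0 -0.125 0"

```text
time_s: 3.43
tool_pos: [0.4589, 0.2475, 0.2502]
tool_rot: [-180.0, 0.1, 96.4]
force: [0.2, -0.2, 0.4]
grip_width: 0.087
grasp_force: 0.0
```

Request:
arm_command --series "0 0 0 -0.125 0;0 0 0 -0.125 0;0 0 0 -0.125 0;0 0 0 -0.125 0;0 0 0 -0.125 0;0 0 0 -0.125 0;0 0 0 -0.125 0;0 0 0 -0.125 0;0 0 0 -0.125 0;0 0 0 -0.125 0;0 0 0 -0.125 0;0 0 0 -0.125 0;0 0 0 -0.125 0;0 0 0 -0.125 0;0 0 0 -0.125 0;0 0 0 -0.125 0;0 0 0 -0.125 0;0 0 0 -0.125 0;0 0 0 -0.125 0;0 0 0 -0.125 0"

```text
time_s: 5.1
tool_pos: [0.4589, 0.2475, 0.2501]
tool_rot: [-180.0, -0.1, -120.3]
force: [0.2, 0.3, -0.8]
grip_width: 0.087
grasp_force: 0.0
```

```bash
python3 - <<'E'
from h import *
np.set_printoptions(precision=4,suppress=True)
hd=lambda d:np.degrees(np.arctan2(d[1],d[0]))
g=lambda x,y:((x+.5)/4.4-.5+130,(y+.5)/4.4-.5+225)
a,b=on('top',*g(137,122),.062),on('top',*g(286,166),.062);print((a+b)/2,hd(a-b),np.linalg.norm(a-b))
k=lambda x,y:((x-400+.5)/3.85-.5+162,(y+.5)/3.85-.5+290)
a,b=on('scene',*k(547,84),.062),on('scene',*k(722,34),.062);print((a+b)/2,hd(a-b),np.linalg.norm(a-b))
print(telemetry.get_obs()['qpos'])
E
```

```text
[0.4588 0.243  0.062 ] 72.59975168366542 0.1027553509508352
[0.4576 0.2442 0.062 ] 69.11230132910742 0.09953243529385572
[ 30.3034   8.2056 -66.1671  97.1195   7.67    79.6965 112.6264]
```

Request:
arm_command --series "0 0 0 -0.1 0;0 0 0 -0.097 0;4 -1 10 0 0;0 0 20 0 0;0 0 25 0 0;0 0 25 0 0;0 0 25 0 0;0 0 25 0 0;0 0 25 0 0;0 0 20 0 0;0 0 15 0 0;0 0 12 0 0;0 0 10 0 0;0 0 0 0 120;0 0 0 0 170;0 0 0 0 200;0 0 0 0 220;0 0 0 0 255;0 0 0 0 255;0 0 0 0 255" --squeeze 45

```text
time_s: 6.77
tool_pos: [0.4599, 0.243, 0.0389]
tool_rot: [-180.0, 0.0, -109.5]
force: [0.2, 0.3, -1.4]
grip_width: 0.0483
grasp_force: 0.0
```

```bash
python3 - <<'E'
from h import *
np.set_printoptions(precision=3,suppress=True)
o=telemetry.get_obs();print(o['qpos'],o['grip_width'],o['grasp_force'],o['tool_rot'])
E
```

```text
[ 20.8    23.357 -59.417 111.332  23.624  58.515 111.245] 0.04833389647926082 0.0 [-179.958    0.015 -109.471]
```

Request:
arm_command --series "0 0 0 0 255;0 0 0 0 255;0 0 0 0 255;0 0 0 0 255;0 0 0 0 255;0 0 0 0 255;0 0 0 0 255;0 0 0 0 255"

```text
time_s: 7.43
tool_pos: [0.4588, 0.2432, 0.0384]
tool_rot: [179.9, -0.0, -109.4]
force: [-3.4, 1.0, 1.5]
grip_width: 0.0135
grasp_force: 45.0
```

Request:
arm_command --series "0 0 -2 0 255;0 0 -5 0 255;0 0 -8 0 255;0 0 -11 0 255;0 0 -13 0 255;0 0 -14 0 255;0 0 -14 0 255;0 0 -14 0 255;0 0 -14 0 255;0 0 -14 0 255;0 0 -13 0 255;0 0 -11 0 255;0 0 -8 0 255;0 0 -5 0 255;0 0 -3 0 255;0 0 -1 0 255"

```text
time_s: 8.77
tool_pos: [0.4596, 0.2429, 0.1887]
tool_rot: [-180.0, -0.0, -109.5]
force: [0.1, -0.5, -5.4]
grip_width: 0.0133
grasp_force: 44.9
```

```bash
python3 - <<'E'
from h import *
np.set_printoptions(precision=4,suppress=True)
o=telemetry.get_obs();print(o['qpos'],o['tool_pos'],o['force'],o['wrist_torque'],o['grip_width'])
s=cams.read_camera('scene');t=cams.read_camera('top')
cv2.imwrite('pics/l.png',np.hstack([cv2.resize(s[200:350,130:330],None,fx=2,fy=2),cv2.resize(t[200:350,90:290],None,fx=2,fy=2)]))
E
```

```text
[ 30.1429  11.7473 -66.8574 102.4199  11.2876  73.2253 120.9689] [0.4596 0.2429 0.1887] [ 0.1067 -0.5149 -5.3551] [ 0.1228  0.007  -0.0304] 0.013281903914349455
```

View pics/l.png

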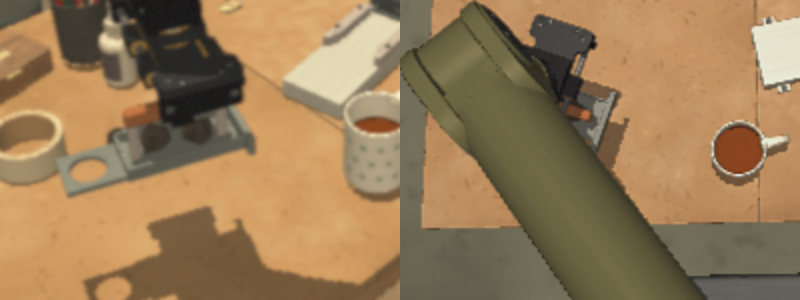

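The picture shows the tray hanging level with both stones in it, clear of the mug. Next I turn it end for end.

Request:
arm_command --series "0 0 0 0.04 255;0 0 0 0.08 255;0 0 0 0.1 255;0 0 0 0.1 255;0 0 0 0.1 255;0 0 0 0.1 255;0 0 0 0.1 255;0 0 0 0.1 255;0 0 0 0.1 255;0 0 0 0.1 255;0 0 0 0.1 255;0 0 0 0.1 255;0 0 0 0.1 255;0 0 0 0.1 255;0 0 0 0.1 255;0 0 0 0.1 255;0 0 0 0.1 255;0 0 0 0.1 255;0 0 0 0.1 255;0 0 0 0.1 255"

```text
time_s: 10.53
tool_pos: [0.459, 0.2429, 0.1876]
tool_rot: [-179.9, -0.1, 140.3]
force: [0.2, -0.0, -5.5]
grip_width: 0.0135
grasp_force: 44.9
```

Request:
arm_command --series "0 0 0 0.1 255;0 0 0 0.1 255;0 0 0 0.1 255;0 0 0 0.1 255;0 0 0 0.1 255;0 0 0 0.1 255;0 0 0 0.05 255;0 0 0 0.022 255;-4 0 0 0 255;-10 1 0 0 255;-16 1 0 0 255;-20 2 0 0 255;-22 2 0 0 255;-22 2 0 0 255;-22 2 0 0 255;-22 2 0 0 255;-22 2 0 0 255;-22 2 0 0 255;-22 2 0 0 255;-22 2 0 0 255"

```text
time_s: 12.2
tool_pos: [0.5263, 0.0237, 0.1883]
tool_rot: [-180.0, 0.0, 102.0]
force: [0.7, -0.3, -5.0]
grip_width: 0.0138
grasp_force: 44.9
```

Request:
arm_command --series "-22 2 0 0 255;-20 3 0 0 255;-15 3 0 0 255;-10 2 0 0 255;-6 1 0 0 255;-2 1 0 0 255;0 0 0 0 255;0 0 0 0 255"

```text
time_s: 12.87
tool_pos: [0.5535, -0.0433, 0.1885]
tool_rot: [-180.0, -0.0, 102.1]
force: [-0.1, 0.3, -4.8]
grip_width: 0.0138
grasp_force: 44.9
```

```bash
python3 - <<'E'
from h import *
np.set_printoptions(precision=4,suppress=True)
o=telemetry.get_obs();print(o['qpos'],o['tool_pos'],o['tool_rot'],o['force'],o['grip_width'],o['time_s'])
s=cams.read_camera('scene');t=cams.read_camera('top')
cv2.imwrite('pics/m_s.png',s);cv2.imwrite('pics/m_t.png',t)
cv2.imwrite('pics/m.png',np.hstack([cv2.resize(s[130:310,230:430],None,fx=2,fy=2),cv2.resize(t[150:330,190:390],None,fx=2,fy=2)]))
E
```

```text
[ 33.8268  10.735  -35.7351  98.4445   6.4893  72.9291   8.7938] [ 0.5535 -0.0433  0.1885] [-179.9898   -0.0459  102.1383] [-0.0749  0.2682 -4.8169] 0.013810718169014307 12.8667
```

View pics/m.png

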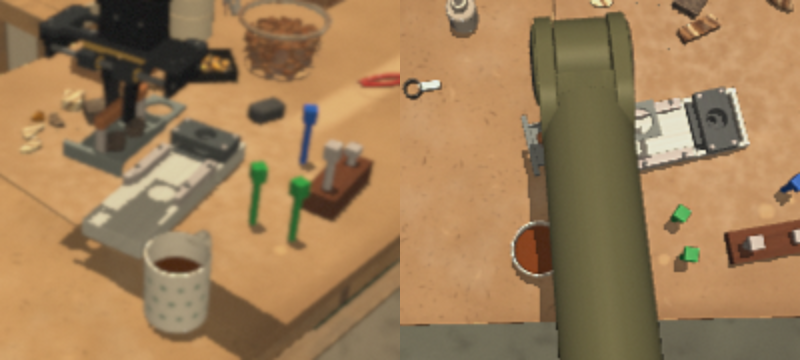

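The tray now points tongue-first at the slide, above the bed, with its stones in. I correct sideways and lower it to just over the rail tops.

Request:
arm_command --series "-1 -2 3 0 255;-1 -2 6 0 255;0 0 9 0 255;0 0 11 0 255;0 0 12 0 255;0 0 12 0 255;0 0 12 0 255;0 0 11 0 255;0 0 10 0 255;0 0 7 0 255;0 0 4 0 255;0 0 2 0 255;0 0 1 0 255;0 0 0 0 255"

```text
time_s: 14.13
tool_pos: [0.5505, -0.0476, 0.0888]
tool_rot: [180.0, 0.0, 102.0]
force: [-0.0, 0.6, -3.9]
grip_width: 0.0135
grasp_force: 44.9
```

```bash
python3 - <<'E'
from h import *
np.set_printoptions(precision=4,suppress=True)
o=telemetry.get_obs();p=o['tool_pos'];print(p,o['tool_rot'],o['force'],o['grip_width'],o['time_s'])
s=cams.read_camera('scene');t=cams.read_camera('top')
th=np.radians(o['tool_rot'][2]-180);d=np.array([np.cos(th),np.sin(th),0]);y=np.array([-d[1],d[0],0])
u=np.array([p[0],p[1],p[2]-.0384])
T=lambda x,yy,z:u+d*x+y*yy+[0,0,z]
W=np.array([.5961,-.261,0]);a=np.radians(-78);sd=np.array([np.cos(a),np.sin(a),0]);sy=np.array([-sd[1],sd[0],0])
S=lambda x,yy,z:W+sd*x+sy*yy+[0,0,z]
pts=[T(118,26,6) if 0 else T(.118,q,.006) for q in(-.026,.026)]+[T(-.066,q,.022) for q in(-.042,.042)]+[T(.092,0,.006)]
sp=[S(-.150,q,.043) for q in(-.034,.034)]+[S(-.045,q,.043) for q in(-.0305,.0305)]+[S(-.245,q,.027) for q in(-.046,.046)]+[S(0,0,.05)]
out=[]
for n,im,(r,c) in(('scene',s,(175,270)),('top',t,(180,230))):
    k=4 if n=='scene' else 4
    im=cv2.resize(im[r:r+100,c:c+100 if n=='top' else c+100],None,fx=k,fy=k,interpolation=2)
    for P,col in((pts,(0,0,255)),(sp,(255,0,0))):
        for q in P:
            x=(px(n,q)-[c,r]+.5)*k-.5;cv2.drawMarker(im,tuple(int(round(v)) for v in x),col,0,9,1)
    out.append(im)
cv2.imwrite('pics/n.png',np.hstack(out))
E
```

```text
[ 0.5505 -0.0476  0.0888] [179.963   0.018 102.032] [-0.0487  0.5537 -3.9486] 0.013511775746489757 14.1333
```

View pics/n.png

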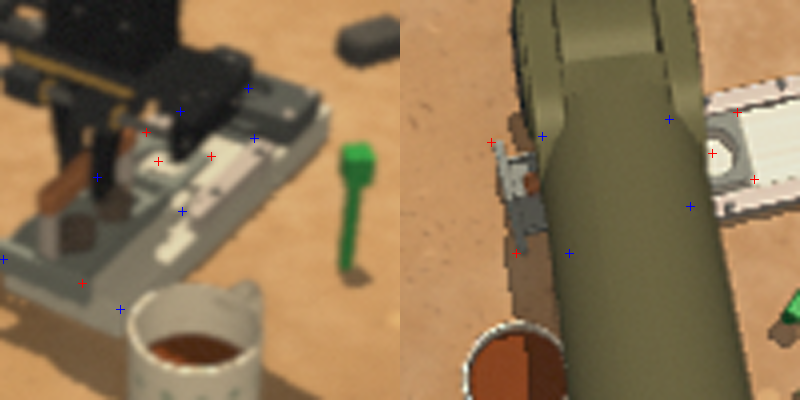

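The tray sits between the rails in the overlay, a couple of mm out at most. A brightness profile across the rails and the tongue will settle the sideways offset.

```bash
python3 - <<'E'
from h import *
t=cams.read_camera('top');g=t.astype(np.float32)
cv2.imwrite('pics/m_t2.png',t)
W=np.array([.5961,-.261,0]);a=np.radians(-78);sd=np.array([np.cos(a),np.sin(a),0]);sy=np.array([-sd[1],sd[0],0])
ys=np.arange(-50,51,2)
for x,z in((-80,.043),(-70,.043),(-60,.043),(-105,.056),(-108,.056)):
    P=np.array([px('top',W+sd*x/1e3+sy*y/1e3+[0,0,z]) for y in ys],np.float32)
    v=cv2.remap(g,P[:,:1],P[:,1:],1)[:,0]
    print(x,' '.join(f"{y}:{int(q[0])}/{int(q[2])}" for y,q in zip(ys,v)))
E
```

```text
-80 -50:65/94 -48:78/98 -46:101/121 -44:172/203 -42:191/230 -40:182/224 -38:180/222 -36:179/220 -34:178/220 -32:182/219 -30:188/220 -28:203/229 -26:206/230 -24:207/229 -22:207/229 -20:205/229 -18:203/229 -16:205/229 -14:205/229 -12:204/229 -10:198/229 -8:198/229 -6:202/229 -4:204/229 -2:203/230 0:203/230 2:202/229 4:202/229 6:202/229 8:203/229 10:203/229 12:204/229 14:204/229 16:203/229 18:201/230 20:200/230 22:201/232 24:203/232 26:189/215 28:114/136 30:116/144 32:173/215 34:183/223 36:183/224 38:180/221 40:180/220 42:181/220 44:189/222 46:152/211 48:98/197 50:102/200
-70 -50:65/94 -48:74/89 -46:94/115 -44:151/183 -42:191/230 -40:186/226 -38:183/223 -36:181/221 -34:178/219 -32:172/211 -30:160/194 -28:188/216 -26:206/231 -24:207/230 -22:207/230 -20:206/230 -18:204/230 -16:204/229 -14:206/229 -12:201/229 -10:198/229 -8:198/229 -6:201/229 -4:202/230 -2:201/230 0:201/230 2:202/230 4:202/229 6:202/229 8:202/229 10:203/229 12:204/230 14:206/229 16:204/230 18:202/230 20:200/230 22:201/231 24:189/219 26:146/171 28:104/125 30:93/113 32:169/201 34:193/230 36:184/224 38:181/222 40:180/221 42:1
[... 1073 characters left out ...]
03/126 30:135/166 32:189/229 34:184/224 36:181/221 38:180/221 40:176/217 42:150/197 44:96/158 46:98/181 48:108/203 50:112/205
-108 -50:75/98 -48:89/108 -46:159/191 -44:193/232 -42:185/226 -40:182/223 -38:181/222 -36:182/222 -34:181/222 -32:162/199 -30:107/130 -28:97/117 -26:97/116 -24:116/132 -22:126/142 -20:128/146 -18:129/147 -16:129/148 -14:130/148 -12:127/144 -10:120/136 -8:108/122 -6:107/124 -4:105/122 -2:100/116 0:101/119 2:102/120 4:98/114 6:97/111 8:103/116 10:115/130 12:122/138 14:132/150 16:131/150 18:132/150 20:132/149 22:131/148 24:128/145 26:121/139 28:124/152 30:146/183 32:179/220 34:182/224 36:179/221 38:179/220 40:181/220 42:184/222 44:128/202 46:101/196 48:108/202 50:112/205
```

Profile: rail centre at +0.7 mm and tongue centre at about +0.3 mm, so it is well aligned. I lower it onto the bed.

Request:
arm_command --series "0 0 3 0 255;0 0 5 0 255;0 0 5 0 255;0 0 4 0 255;0 0 3 0 255;0 0 1.5 0 255;0 0 0.8 0 255;0 0 0.5 0 255;0 0 0 0 255;0 0 0 0 255"

```text
time_s: 15.12
tool_pos: [0.5496, -0.0475, 0.0666]
tool_rot: [-179.9, 0.0, 102.0]
force: [-5.3, 1.0, 4.9]
grip_width: 0.0136
grasp_force: 44.9
```

Request:
arm_command --series "-2 0 -0.4 0 255;-5 0 0 0 255;-7 0 0 0 255;-8 0 0 0 255;-8 0 0 0 255;-8 0 0 0 255;-8 0 0 0 255;-6 0 0 0 255;-4 0 0 0 255;-2 0 0 0 255;0 0 0 0 255"

```text
time_s: 16.03
tool_pos: [0.5628, -0.1048, 0.0666]
tool_rot: [179.9, 0.0, 102.0]
force: [-0.4, 4.4, 4.0]
grip_width: 0.0138
grasp_force: 45.0
```

Request:
arm_command --series "-3 0 -0.2 0 255;-6 0 0 0 255;-8 0 0 0 255;-8 0 0 0 255;-8 0 0 0 255;-8 0 0 0 255;-7 0 0 0 255;-5 0 0 0 255;-3 0 0 0 255;-1 0 0 0 255;0 0 0 0 255"

```text
time_s: 16.95
tool_pos: [0.5743, -0.1601, 0.0666]
tool_rot: [180.0, -0.0, 102.0]
force: [-0.3, 4.3, 4.0]
grip_width: 0.0137
grasp_force: 45.0
```

Request:
arm_command --series "-2 0 0 0 255;-2 0 0 0 255;-2 0 0 0 255;-1.5 0 0 0 255;-1 0 0 0 255;0 0 0 0 255"

```text
time_s: 17.45
tool_pos: [0.5761, -0.1679, 0.0666]
tool_rot: [180.0, -0.0, 102.1]
force: [-0.8, 5.8, 4.6]
grip_width: 0.0137
grasp_force: 45.0
```

Request:
arm_command --series "-1 0 0 0 255;-1 0 0 0 255;-1 0 0 0 255;0 0 0 0 255"

```text
time_s: 17.78
tool_pos: [0.5763, -0.169, 0.0666]
tool_rot: [-180.0, -0.2, 102.1]
force: [-3.0, 8.8, 6.8]
grip_width: 0.0136
grasp_force: 45.0
```

Request:
arm_command --series "-1 0 0 0 255;-1 0 0 0 255;0 0 0 0 255"

```text
time_s: 18.03
tool_pos: [0.5763, -0.1691, 0.0666]
tool_rot: [-179.9, -0.3, 102.2]
force: [-4.2, 11.9, 7.8]
grip_width: 0.0135
grasp_force: 45.0
```

The tray has stopped against the rails, force rising with no further travel. I relax the push, let go and go up.

Request:
arm_command --series "1.5 0 0 0 255;1.5 0 0 0 255;0 0 0 0 200;0 0 0 0 100;0 0 0 0 60;0 0 0 0 60;0 0 0 0 60;0 0 0 0 60;0 0 0 0 60;0 0 0 0 60"

```text
time_s: 18.87
tool_pos: [0.5763, -0.1705, 0.0663]
tool_rot: [-180.0, 0.0, 102.0]
force: [0.5, -0.6, -1.4]
grip_width: 0.0574
grasp_force: 0.0
```

Request:
arm_command --series "0 0 -8 0 60;0 0 -20 0 60;0 0 -25 0 60;0 0 -25 0 60;0 0 -25 0 60;0 0 -20 0 60;0 0 -12 0 60;-4 -8 0 0.03 60;-9 -19 0 0.028 60;-12 -24 0 0 60;-12 -24 0 0 60;-12 -24 0 0 60;-12 -24 0 0 60;-12 -24 0 0 60;-9 -19 0 0 60;-5 -12 0 0 60;-2 -5 0 0 60;0 0 0 0 60"

```text
time_s: 20.37
tool_pos: [0.4076, -0.2877, 0.2003]
tool_rot: [-179.9, -0.0, 98.5]
force: [0.5, -0.6, 0.9]
grip_width: 0.0669
grasp_force: 0.0
```

```bash
python3 - <<'E'
from h import *
np.set_printoptions(precision=4,suppress=True)
o=telemetry.get_obs();print(o['qpos'],o['tool_pos'],o['tool_rot'],o['force'],o['grip_width'],o['time_s'])
s=cams.read_camera('scene');t=cams.read_camera('top')
cv2.imwrite('pics/o_s.png',s);cv2.imwrite('pics/o_t.png',t)
cv2.imwrite('pics/o.png',np.hstack([cv2.resize(s[150:300,260:440],None,fx=2.2,fy=2.2),cv2.resize(t[150:300,240:420],None,fx=2.2,fy=2.2)]))
E
```

```text
[ 56.1434   1.8517 -24.3335 105.0657   0.8256  73.3505  40.0718] [ 0.4076 -0.2877  0.2003] [-179.9042   -0.0444   98.4885] [ 0.4794 -0.5757  0.9102] 0.06692187623135566 20.3667
```

View pics/o.png

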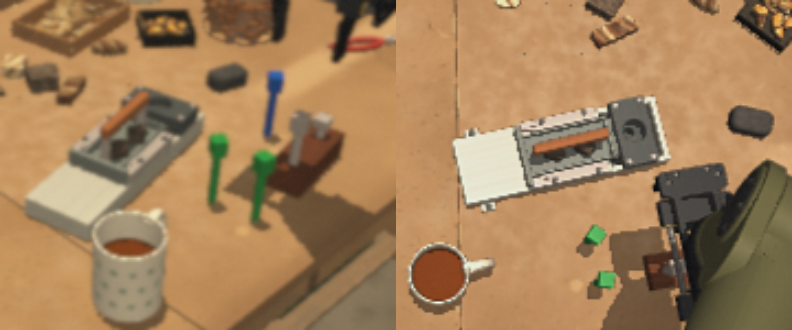

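The tray is home with both stones in it. Now the long pin.

Request:
arm_command --series "-5 -0.5 8 0 60;-5 0 15 0 60;0 0 20 0 60;0 0 20 0 60;0 0 20 0 60;0 0 16 0 60;0 0 12 0 60;0 0 9 0 60;0 0 5 0 60;0 0 2 0 60;0 0 0 0 150;0 0 0 0 200;0 0 0 0 255;0 0 0 0 255;0 0 0 0 255;0 0 0 0 255;0 0 0 0 255;0 0 0 0 255;0 0 0 0 255;0 0 0 0 255" --squeeze 40

```text
time_s: 22.13
tool_pos: [0.4102, -0.297, 0.0744]
tool_rot: [-180.0, 0.0, 98.7]
force: [-2.3, 0.4, 0.9]
grip_width: 0.0201
grasp_force: 39.7
```

Request:
arm_command --series "0 0 -3 0 255;0 0 -8 0 255;0 0 -14 0 255;0 0 -18 0 255;0 0 -20 0 255;0 0 -20 0 255;0 0 -18 0 255;0 0 -12 0 255;0 0 -7 0 255;0 0 -2 0 255;0 0 0 -0.058 255;0 8 0 0 255;0 18 0 0 255;0 25 0 0 255;-1 28 0 0 255;-1 28 0 0 255;0 28 0 0 255;0 25 0 0 255;0 18 0 0 255;0 8 0 0 255"

```text
time_s: 23.8
tool_pos: [0.5953, -0.2574, 0.1945]
tool_rot: [180.0, -0.2, 102.1]
force: [0.0, 0.5, -1.6]
grip_width: 0.0191
grasp_force: 39.6
```

Request:
arm_command --series "0 2 0 0 255;0 1 0 0 255;0 0 0 0 255;0 0 0 0 255"

```text
time_s: 24.13
tool_pos: [0.5948, -0.2603, 0.1964]
tool_rot: [-179.9, 0.0, 101.9]
force: [0.4, 0.4, -0.3]
grip_width: 0.0198
grasp_force: 39.6
```

```bash
python3 - <<'E'
from h import *
np.set_printoptions(precision=4,suppress=True)
o=telemetry.get_obs();p=o['tool_pos'];print(o['qpos'],p,o['tool_rot'],o['force'],o['grip_width'],o['time_s'])
s=cams.read_camera('scene');t=cams.read_camera('top')
cv2.imwrite('pics/q_s.png',s)
k=5;r,c=110,270
im=cv2.resize(s[r:r+110,c:c+110],None,fx=k,fy=k,interpolation=2)
for q in((*p[:2],p[2]-.0664),(*p[:2],p[2]-.0664+.072),(.5957,-.260,.05)):
    x=(px('scene',q)-[c,r]+.5)*k-.5;cv2.drawMarker(im,tuple(int(round(v)) for v in x),(0,0,255),0,11,1)
cv2.imwrite('pics/q.png',im)
E
```

```text
[ 43.1303  21.3908 -28.3179  84.4993  10.2965  76.7151  26.0257] [ 0.5948 -0.2603  0.1964] [-179.9471    0.034   101.9354] [ 0.3641  0.3785 -0.3008] 0.019754958979284434 24.1333
```

View pics/q.png

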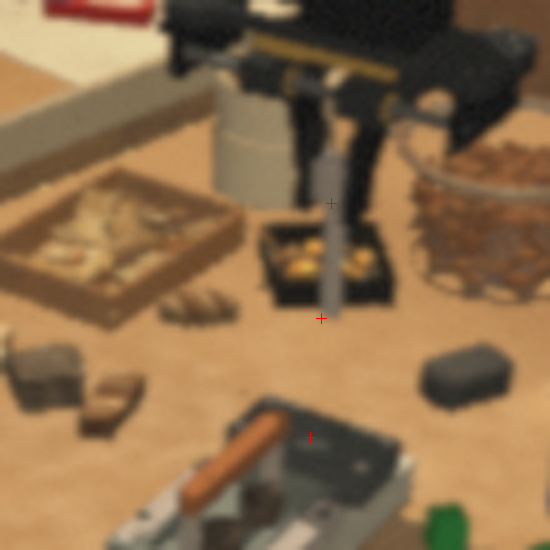

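The pin hangs upright in the grip. Its foot and the window show the same ~2 px shift in this view, so the two agree with each other. Lowering.

Request:
arm_command --series "1 0.5 4 0 255;0 0 9 0 255;0 0 12 0 255;0 0 13 0 255;0 0 13 0 255;0 0 13 0 255;0 0 12 0 255;0 0 10 0 255;0 0 7 0 255;0 0 4 0 255;0 0 2 0 255;0 0 1 0 255;0 0 0 0 255"

```text
time_s: 25.32
tool_pos: [0.5965, -0.2584, 0.0967]
tool_rot: [180.0, 0.0, 102.0]
force: [-0.4, 0.8, -0.6]
grip_width: 0.0197
grasp_force: 39.6
```

Request:
arm_command --series "1.5 -1 1.5 0 255;0 0 1.5 0 255;0 0 1 0 255;0 0 0.7 0 255;0 0 0 0 255;0 0 0 0 255"

```text
time_s: 25.82
tool_pos: [0.5951, -0.2572, 0.0923]
tool_rot: [180.0, 0.0, 102.0]
force: [-1.0, 0.9, 2.3]
grip_width: 0.0195
grasp_force: 39.6
```

Request:
arm_command --series "0.8 0 0.7 0 255;0.8 0 0.5 0 255;0 0 0 0 255"

```text
time_s: 26.07
tool_pos: [0.5952, -0.2565, 0.0921]
tool_rot: [179.9, 0.1, 102.0]
force: [-0.9, -0.4, 7.2]
grip_width: 0.0198
grasp_force: 39.6
```

Request:
arm_command --series "-1 0 0 0 255;-1 0 0 0 255;-1 0 0 0 255;-1 0 0 0 255;-1 0 0 0 255;0 0 0 0 255"

```text
time_s: 26.57
tool_pos: [0.5958, -0.2593, 0.0921]
tool_rot: [180.0, -0.1, 102.0]
force: [-2.8, 3.5, 9.3]
grip_width: 0.0198
grasp_force: 39.7
```

Request:
arm_command --series "-1 0 0 0 255;-1 0 0 0 255;-1 0 0 0 255;-1 0 0 0 255;-1 0 0 0 255;0 0 0 0 255"

```text
time_s: 27.07
tool_pos: [0.5964, -0.264, 0.0919]
tool_rot: [-180.0, -0.1, 102.1]
force: [-4.5, 2.4, 8.7]
grip_width: 0.0199
grasp_force: 39.8
```

Request:
arm_command --series "0 1.2 0 0 255;0 1.2 0 0 255;1 0 0 0 255;1 0 0 0 255;1 0 0 0 255;1 0 0 0 255;0 0 0 0 255"

```text
time_s: 27.65
tool_pos: [0.5969, -0.262, 0.0919]
tool_rot: [-179.8, 0.1, 102.0]
force: [-5.8, -0.2, 9.6]
grip_width: 0.0199
grasp_force: 40.0
```

Request:
arm_command --series "1 0 0 0 255;1 0 0 0 255;1 0 0 0 255;1 0 0 0 255;1 0 0 0 255;0 0 0 0 255"

```text
time_s: 28.15
tool_pos: [0.5964, -0.2593, 0.0919]
tool_rot: [-179.9, 0.3, 101.9]
force: [-2.0, -2.6, 6.5]
grip_width: 0.0196
grasp_force: 39.9
```

Request:
arm_command --series "0 1.5 0 0 255;0 1.5 0 0 255;0 0 0 0 255"

```text
time_s: 28.4
tool_pos: [0.6001, -0.2563, 0.0907]
tool_rot: [180.0, 0.1, 102.0]
force: [-1.1, -0.7, 2.4]
grip_width: 0.0196
grasp_force: 40.0
```

Request:
arm_command --series "1.2 0 0 0 255;1.2 0 0 0 255;1.2 0 0 0 255;1.2 0 0 0 255;0 0 0 0 255"

```text
time_s: 28.82
tool_pos: [0.5986, -0.2522, 0.0908]
tool_rot: [-180.0, 0.1, 102.0]
force: [-1.1, -4.6, 2.5]
grip_width: 0.0196
grasp_force: 40.0
```

Request:
arm_command --series "-1 0 1 0 255;-1 0 1 0 255;0 0 1 0 255;0 0 0 0 255"

```text
time_s: 29.15
tool_pos: [0.5994, -0.2534, 0.0873]
tool_rot: [180.0, 0.1, 102.0]
force: [0.4, -3.8, 1.6]
grip_width: 0.0197
grasp_force: 40.0
```

The pin has dropped below the plate's top with little force, so it is in the hole. I ease off the side load and push it down.

Request:
arm_command --series "-0.8 0 1.5 0 255;0 0 2 0 255;0 0 2 0 255;0 0 2 0 255;0 0 2 0 255;0 0 2 0 255;0 0 2 0 255;0 0 1 0 255;0 0 0 0 255"

```text
time_s: 29.9
tool_pos: [0.5993, -0.2538, 0.0724]
tool_rot: [-180.0, 0.0, 102.0]
force: [0.4, -5.1, 1.8]
grip_width: 0.0197
grasp_force: 40.0
```

Request:
arm_command --series "-0.6 0 1 0 255;-0.4 0 1 0 255;0 0 0.5 0 255;0 0 0 0 255"

```text
time_s: 30.23
tool_pos: [0.5995, -0.2542, 0.0702]
tool_rot: [-180.0, -0.0, 102.0]
force: [-1.7, -4.8, 3.8]
grip_width: 0.0198
grasp_force: 40.0
```

Request:
arm_command --series "0 0 0 0 200;0 0 0 0 150;0 0 0 0 100;0 0 0 0 80;0 0 0 0 80;0 0 0 0 80;0 0 0 0 80;0 0 -5 0 80;0 0 -15 0 80;0 0 -25 0 80;0 0 -30 0 80;0 0 -30 0 80;0 0 -25 0 80;-10 -10 -15 0 80;-20 -30 0 0 80;-20 -30 0 0 80;-20 -30 0 0 80;-20 -30 0 0 80;-10 -15 0 0 80;0 0 0 0 80"

```text
time_s: 31.9
tool_pos: [0.4739, -0.3881, 0.2158]
tool_rot: [-179.8, 0.1, 101.5]
force: [-0.3, 0.3, 0.1]
grip_width: 0.0595
grasp_force: 0.0
```

```bash
python3 - <<'E'
from h import *
np.set_printoptions(precision=4,suppress=True)
o=telemetry.get_obs();print(o['tool_pos'],o['force'],o['grip_width'],o['time_s'])
s=cams.read_camera('scene');t=cams.read_camera('top')
cv2.imwrite('pics/z.png',np.hstack([cv2.resize(s[160:260,270:370],None,fx=4,fy=4,interpolation=2),cv2.resize(t[170:270,280:380],None,fx=4,fy=4,interpolation=2)]))
E
```

```text
[ 0.4739 -0.3881  0.2158] [-0.3494  0.2635  0.0896] 0.05948734640624201 31.9
```

View pics/z.png

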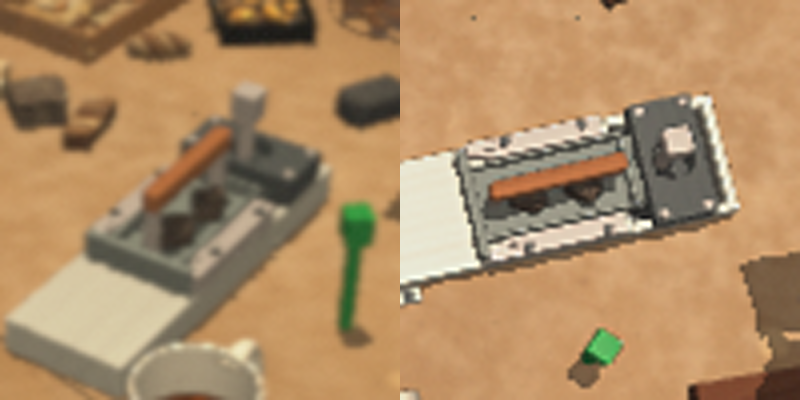

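The pin stands upright in the window, with the tray home and both stones in it. One numeric check of pin height and tray position before handing in.

```bash
python3 - <<'E'
from h import *
np.set_printoptions(precision=4,suppress=True)
f=lambda x,y,c,r:((x+.5)/4-.5+c,(y+.5)/4-.5+r)
u=f(678-400,140,280,170); ps=f(248,90,270,160)
for z in(.1,.122): 
    P=on('top',*u,z);print(z,P,px('scene',P),'seen',ps)
W=np.array([.5957,-.26]);a=np.radians(-78);sd=np.array([np.cos(a),np.sin(a)]);sy=np.array([-sd[1],sd[0]])
A,B=[on('top',*f(x-400,y,280,170),.089)[:2] for x,y in((490,190),(628,160))]
m=(A+B)/2-W;print('handle',m@sd,m@sy,np.degrees(np.arctan2(*(B-A)[::-1])),np.linalg.norm(B-A))
E
```

```text
0.1 [ 0.5988 -0.2555  0.1   ] [330.911  182.3126] seen (331.625, 182.125)
0.122 [ 0.5943 -0.2514  0.122 ] [331.6666 176.7041] seen (331.625, 182.125)
handle -0.09241356224185839 4.3462309727377905e-05 -78.54303947509183 0.10337886721796755
```

Two-view check: the pin head top is at z ≈ 0.100 (fully down), and the handle is at x = -92.4 mm, y = 0.0 mm, straight to about 0.5 degrees. Handing in.

```bash
python3 -c "
from cell import env
print(env.sign_off())"
```

```text
the job is handed in; nothing more can be done
None
```

The job is handed in: by my last camera check the tray is home in the slide with both stones in it, and the long pin is fully down in the hidden hole and let go; the sign-off returned no verdict.

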